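Find the unlatched cover on the vacuum duct and push it open

ROBOT

A 6-joint arm with a two-finger parallel gripper is mounted at the origin on the work surface. World frame = base frame: x ahead of the robot, y to its left, z up, the work surface at z = 0. Lengths are in m, angles in rad, forces in N, time in s.
With the tool pointing down it reaches from about 0.375 to 0.975 m from the base axis. Payload 3.8 kg.
Tool frame: the origin (TCP) lies between the finger pads; the fingertips stand 25 mm ahead of it and the grasp point (between the pads) lies 6 mm ahead of it; z points along the fingers, y is the line along which they close (so a half turn about z gives the same grasp; the last joint's range is limited). The gripper opens to 88 mm and grips with 3 to 60 N. Pads are 18 mm wide; open, the fingers measure 123 mm over their backs; the gripper's body (75 mm by 187 mm) begins 45 mm behind the grasp point.
Start: joints at [-1.302, 0.264, 1.604, -0, 1.274, -0.037], TCP at [0.203, -0.644, 0.264] pointing down, gripper open.
Joint ranges: [-2.63, 2.63], [-0.94, 2.18], [0.31, 2.57], [-1.31, 4.45], [0, 2.66], [-2.55, 2.55]. Speed limits (rad/s): [2.57, 2.57, 3.14, 3.14, 3.14, 3.14].

INTERFACE

Orientations are given as a unit quaternion [w, x, y, z].
In Python, from cell import bot, optics, ticket, finder gives the robot as it stands.
- The arm moves only by the tool move_arm, never from a script. Its arguments are lists of equal length, an entry for each row: "xyz": the shift along the tool's x, y, z in m, a list of three; "twist": the turn about the tool's z in rad; "gripper": the opening, from 0 (shut) to 1 (fully open). In form: {"xyz": [[tx, ty, tz], ...], "twist": [twist, ...], "gripper": [gripper, ...]}. A call has exactly 10 rows; each row is the pose to reach, as a shift and turn from the pose commanded when the call began, along the tool's axes at that moment; what a row does not reach only later rows make up. A row lasts 1/8 s, in which the tool goes at most 62.5 mm and 10.7 degrees, less where a joint would pass 70% of its speed; a pose out of reach is approached as far as the arm can. A call with a gripper value outside its range is refused whole. The fingers move at their own pace and stop on an object; "squeeze" is the grip in N (left out, the last holds). Time passes only in rows, so rows that repeat a pose let the fingers close, or fill a call up. It gives the time, the measured TCP pose, the force, the opening and the grip force at its end, in the units of the state.
- bot.sense(): the state, without advancing time (a new reading comes with each control period).
- optics.camera(name): name is "side" or "top"; returns a dict with "img" (420x560x3 uint8, red, green, blue), "vfov" (degrees; the focal length in pixels is half the picture's height over the tangent of half this angle, whatever the lens; pixels are square), "cx", "cy" (the principal point, pixels), "R" (3x3) and "t" (3): a world point X has camera coordinates R X + t. Camera axes: x right, y down, z forward; pixel columns grow to the right and rows downward; lengths in m; the calibration is good to about 2 mm. A picture is of the moment at which its call begins. There is no depth.
- ticket.hand_in(): hands the job in; it is judged then, once.
Trained networks look in a picture, given as the dict that the camera call returned (one of the last four; its "shot" number tells which), for a name from the list of things; names that differ only in an ending like _2 or _b are one class to them, and where a whole thing is asked for, a point or a joint stands for the part that bears it (a point fixed in the world has none). Each returns a list of dicts, best first, with "confidence" (0 to 1); they miss things now and then, are a little off and sometimes report something else, mostly with a low value. They report only what shows in the picture. A call takes as long as a camera call.
- finder.silhouettes(thing, picture): "region" (420x560 bool, what is visible of it) and "box" ([left, top, right, bottom] in pixels, round what is visible of it).
The state is a dict: "time": time; "joint_pos": joint angles; "qd": joint speeds; "effort": joint torques, N m; "ee_pos": TCP position; "orientation": TCP orientation; "force": force on the tool from outside, world axes, zero at the start; "torque": the same for the moment, N m; "opening": finger opening in m; "gripper_force": force on a finger pad.
Only numpy, scipy, OpenCV 4.12 (cv2) and the standard library are available. Lean on these libraries where they do the work, as an engineer would, in place of code of your own. Each camera call takes 0.05 s, during which the arm holds its last target. There are 200 camera calls.

TASK

One of the four identical steel covers on the bench's vacuum service duct has been unlatched so that the shut-off valve below it can be reached; the other three are latched. Press lightly with the fingertips on the round mark at the far end of each cover until you find the one that rocks, then push its raised near edge up and over until the cover leans back fully open against its stop, and leave it standing open. Do not force the latched covers, and do not pick up or shift any of the things lying about.

Things in the scene. Friction and masses are not known exactly. Their poses are not given: they have to be found in the camera images.
- duct: white sheet-metal service duct fixed on the bench: box 240 (x) x 520 (y) x 100 mm high, origin at the centre of its underside, its -x side (gauges, couplings) towards the robot. Four identical steel covers lie flush in its top in a row along y, cover_1 at +y to cover_4 at -y, 125 mm apart. Open bays 95 mm deep below; valves under the near part, tops 35 mm below the deck
- duct_deck (a point): centre of the duct's top deck, 100 mm above the bench. An unlatched cover is nearly balanced on a stiff pivot: 1 to 4 N on its far end tips it, and it stays at any tilt where it is left. A latched one gives under 0.1 rad. Below about 0.8 rad a level push on its near edge can jam; push it up along its arc. Which one is unlatched changes and cannot be seen from above
- cover_1 (a joint): tilt of cover 1 (rad): 0 = shut, flush; grows as its far end (away from the robot) goes down and its near edge rises; 1.57 upright; 1.92 fully open, leaning back away from the robot against its stop. Steel plate 140 (duct x) x 100 (duct y) x 4 mm; pivot along duct y, in the plate's mid-plane, 55 mm from its far and 85 mm from its near edge
- cover_2 (a joint): tilt of cover 2 (rad): 0 = shut, flush; grows as its far end (away from the robot) goes down and its near edge rises; 1.57 upright; 1.92 fully open, leaning back away from the robot against its stop. Steel plate 140 (duct x) x 100 (duct y) x 4 mm; pivot along duct y, in the plate's mid-plane, 55 mm from its far and 85 mm from its near edge
- cover_3 (a joint): tilt of cover 3 (rad): 0 = shut, flush; grows as its far end (away from the robot) goes down and its near edge rises; 1.57 upright; 1.92 fully open, leaning back away from the robot against its stop. Steel plate 140 (duct x) x 100 (duct y) x 4 mm; pivot along duct y, in the plate's mid-plane, 55 mm from its far and 85 mm from its near edge
- cover_4 (a joint): tilt of cover 4 (rad): 0 = shut, flush; grows as its far end (away from the robot) goes down and its near edge rises; 1.57 upright; 1.92 fully open, leaning back away from the robot against its stop. Steel plate 140 (duct x) x 100 (duct y) x 4 mm; pivot along duct y, in the plate's mid-plane, 55 mm from its far and 85 mm from its near edge
- cover_1_press (a point): centre of the round 22 mm press mark on top of cover 1, 35 mm from its pivot towards the far edge and 20 mm from that edge; moves with the cover; its x axis runs along the plate from near to far edge, y along the pivot, z out of the top face
- cover_1_edge (a point): middle of the near edge of cover 1 (half-way through the 4 mm plate), 85 mm from the pivot; moves with the cover; axes as for its press mark
- cover_2_press (a point): centre of the round 22 mm press mark on top of cover 2, 35 mm from its pivot towards the far edge and 20 mm from that edge; moves with the cover; its x axis runs along the plate from near to far edge, y along the pivot, z out of the top face
- cover_2_edge (a point): middle of the near edge of cover 2 (half-way through the 4 mm plate), 85 mm from the pivot; moves with the cover; axes as for its press mark
- cover_3_press (a point): centre of the round 22 mm press mark on top of cover 3, 35 mm from its pivot towards the far edge and 20 mm from that edge; moves with the cover; its x axis runs along the plate from near to far edge, y along the pivot, z out of the top face
- cover_3_edge (a point): middle of the near edge of cover 3 (half-way through the 4 mm plate), 85 mm from the pivot; moves with the cover; axes as for its press mark
- cover_4_press (a point): centre of the round 22 mm press mark on top of cover 4, 35 mm from its pivot towards the far edge and 20 mm from that edge; moves with the cover; its x axis runs along the plate from near to far edge, y along the pivot, z out of the top face
- cover_4_edge (a point): middle of the near edge of cover 4 (half-way through the 4 mm plate), 85 mm from the pivot; moves with the cover; axes as for its press mark
- cassette_full: white plastic wafer cassette full of grey discs, 140 x 125 x 104 mm, on the bench left of the duct; origin at the centre of its underside; a bystander
- cassette_part: same white cassette with only four wafers, 140 x 125 x 104 mm, on the bench right of the duct; origin at the centre of its underside; a bystander
- solvent_bottle: clear bottle, 64 mm across, 170 mm high, on the bench to the left; origin at the centre of its underside; a bystander
- wafer_case: flat round white single-wafer case, 116 mm across, 18 mm high, on the bench near the robot's left; origin at the centre of its underside; a bystander
- vacuum_pen: black battery vacuum pick-up pen with a flat white tip, 140 x 18 x 14 mm, lying on the bench near the robot's right; origin at the centre of its underside; a bystander
- tweezers: steel wafer tweezers, 117 x 14 x 6 mm, lying along the duct's near deck strip; origin at the centre of its underside; a bystander
- plug_a: brass coupling plug, 22 mm across, 24 mm high, standing on the duct's far deck strip, behind the gap between covers 1 and 2; origin at the centre of its underside; a bystander
- plug_b: same brass plug, standing on the far deck strip behind the gap between covers 2 and 3 or covers 3 and 4; origin at the centre of its underside; a bystander

How it is judged:
By the outcome, as a careful person would: the job done as asked, in the order asked, and still so for the second after the job is handed in, with the robot touching nothing.
It also fails if it takes over 58 s, if anything falls off the work surface, if the arm or the gripper's body presses on something with over 40 N, if the wrist force passes 120 N, or if a joint passes its speed limit or range.

## Working session

There is one attempt and no reset: what is moved stays moved. The work goes in short steps, Python scripts to look and compute and a tool call to move; the robot and the scene stay as the last step left them, time stands still between calls to the robot, and variables do not carry over. Pictures are saved under pics/ and viewed, at most 10 in all, crops included, and the job is handed in when it is done.

Besides the shell and the picture viewer there is one more tool, called after ">>>" as name([rows], argument=value, ...), one row to a line, values as JSON. move_arm: Moves the arm, as the interface text tells. Its arguments: {"type":"object","properties":{"xyz":{"type":"array","items":{"type":"array","items":{"type":"number"}}},"twist":{"type":"array","items":{"type":"number"}},"gripper":{"type":"array","items":{"type":"number"}},"squeeze":{"type":"number"}},"required":["xyz","twist","gripper"]}

```bash
mkdir -p pics; cat > h.py <<'E'
import numpy as np,cv2
from cell import bot,optics,ticket,finder
def K(p):
    f=210/np.tan(np.radians(p['vfov'])/2); return np.array([[f,0,p['cx']],[0,f,p['cy']],[0,0,1]])
def onz(p,u,v,z):
    R=np.array(p['R']);t=np.array(p['t']);c=-R.T@t
    d=R.T@np.linalg.inv(K(p))@np.array([u,v,1.]); return c+d*(z-c[2])/d[2]
def proj(p,X):
    q=K(p)@(np.array(p['R'])@np.array(X)+np.array(p['t'])); return q[:2]/q[2]
def save(p,n): cv2.imwrite('pics/'+n+'.png',np.ascontiguousarray(p['img'][:,:,::-1]))
E
python3 - <<'E'
from h import *
s=bot.sense(); print({k:np.round(v,3) for k,v in s.items()})
for n in('top','side'):
    p=optics.camera(n); save(p,n+'0')
    for th in ('cover_1','duct','plug_a','tweezers'):
        for d in finder.silhouettes(th,p):
            v,u=np.nonzero(d['region']); z=.124 if th=='plug_a' else .1
            if d['confidence']<.3: continue
            r=cv2.minAreaRect(np.stack([u,v],1).astype(np.float32))
            print(n,th,round(d['confidence'],2),d['box'],len(u),onz(p,u.mean(),v.mean(),z).round(4), [onz(p,*c,z)[:2].round(3).tolist() for c in cv2.boxPoints(r)])
E
```

```text
{'time': np.float64(0.0), 'joint_pos': array([-1.302,  0.265,  1.605, -0.   ,  1.274, -0.037]), 'qd': array([ 0.   ,  0.001, -0.001, -0.001,  0.001,  0.   ]), 'effort': array([-2.0000e-03, -5.0212e+01, -3.5688e+01,  7.3000e-02,  3.0000e-02,
       -0.0000e+00]), 'ee_pos': array([ 0.203, -0.643,  0.262]), 'orientation': array([-0.001,  0.988,  0.152, -0.   ]), 'force': array([-0.07 ,  0.886,  0.566]), 'torque': array([ 0.04 ,  0.009, -0.026]), 'gripper_force': np.float64(0.0), 'opening': np.float64(0.088)}
top cover_1 0.96 [220.7, 156.1, 256.2, 204.9] 1637 [0.5856 0.0799 0.1   ] [[0.657, 0.129], [0.655, 0.028], [0.517, 0.03], [0.519, 0.129]]
top cover_1 0.94 [176.5, 158.1, 214.2, 204.8] 1686 [0.5835 0.2049 0.1   ] [[0.657, 0.257], [0.655, 0.155], [0.513, 0.155], [0.515, 0.254]]
top cover_1 0.82 [307.1, 151.5, 344.2, 199.1] 1741 [ 0.5936 -0.1682  0.1   ] [[0.665, -0.114], [0.668, -0.222], [0.524, -0.221], [0.522, -0.115]]
top cover_1 0.75 [276.6, 207.8, 319.4, 217.4] 78 [ 0.4899 -0.0723  0.1   ] [[0.494, -0.025], [0.503, -0.136], [0.489, -0.137], [0.48, -0.026]]
top cover_1 0.55 [264.7
[... 1104 characters left out ...]
side duct 0.81 [135.7, 163.9, 328.3, 293.4] 13302 [0.5151 0.1066 0.1   ] [[0.699, 0.304], [0.716, -0.421], [0.301, -0.108], [0.368, 0.418]]
side duct 0.45 [157.1, 216.7, 211.9, 248.4] 1070 [0.58   0.2099 0.1   ] [[0.643, 0.26], [0.718, 0.157], [0.521, 0.16], [0.465, 0.255]]
side plug_a 0.64 [234.2, 176.6, 239.2, 188.4] 46 [ 0.6648 -0.0471  0.124 ] [[0.694, -0.059], [0.681, -0.072], [0.642, -0.039], [0.655, -0.025]]
side plug_a 0.4 [181.8, 204.2, 186.3, 211.4] 44 [0.6564 0.1598 0.124 ] [[0.68, 0.151], [0.671, 0.141], [0.635, 0.167], [0.645, 0.177]]
side tweezers 0.31 [259.8, 172.3, 308.2, 200.4] 719 [ 0.5882 -0.1647  0.1   ] [[0.651, -0.112], [0.724, -0.218], [0.528, -0.217], [0.471, -0.118]]
```

```bash
python3 - <<'E'
import cv2
a=cv2.imread('pics/top0.png')[110:250,140:380]; cv2.imwrite('pics/topc.png',cv2.resize(a,None,fx=3.3,fy=3.3,interpolation=cv2.INTER_CUBIC))
E
```

```text
(no output)
```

View pics/topc.png

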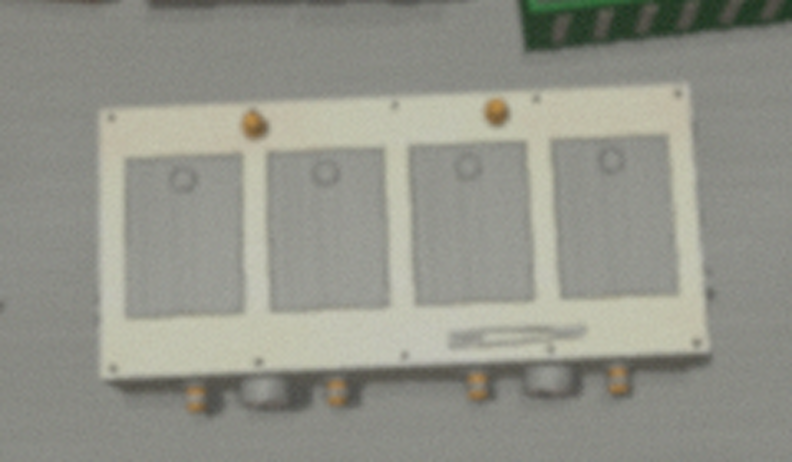

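View pics/side0.png

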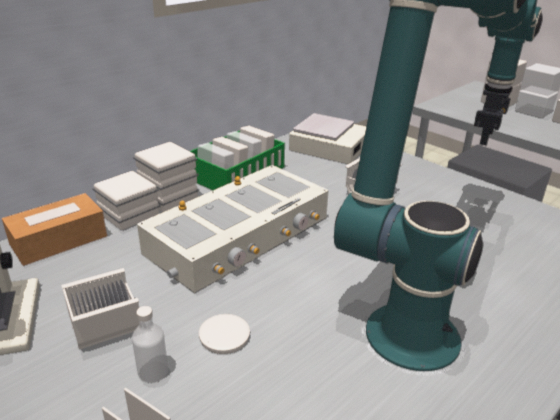

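```bash
python3 - <<'E'
from h import *
p=optics.camera('top')
m=[(183,180),(326,173),(468,166),(611,160)]
W=np.array([onz(p,u/3.3+140,v/3.3+110,.1)[:2] for u,v in m]); print(W.round(4))
C=np.array([[.5835,.2049],[.5856,.0799],[.5899,-.0443],[.5936,-.1682]])
L=np.array([[x,y] for x in(50,) for y in(187.5,62.5,-62.5,-187.5)]+[[0,y] for y in(187.5,62.5,-62.5,-187.5)])/1e3
D=np.vstack([W,C]); a=L-L.mean(0);b=D-D.mean(0)
th=np.arctan2((a[:,0]*b[:,1]-a[:,1]*b[:,0]).sum(),(a*b).sum()); R=np.array([[np.cos(th),-np.sin(th)],[np.sin(th),np.cos(th)]])
o=D.mean(0)-R@L.mean(0); print(th,o,((L@R.T+o)-D).round(4)*1e3)
s=bot.sense();q=s['orientation'];yaw=2*np.arctan2(q[2],q[1]);print('yaw',yaw,'twist',yaw-th)
for i,y in enumerate([.1875,.0625,-.0625,-.1875]):
    P=R@[.050,y]+o; d=P-s['ee_pos'][:2]
    print(i+1,P,'pivot',R@[.015,y]+o,'toolxy',[d@[np.cos(yaw),np.sin(yaw)],d@[np.sin(yaw),-np.cos(yaw)]])
E
```

```text
[[ 0.6332  0.2058]
 [ 0.6369  0.0809]
 [ 0.6406 -0.0433]
 [ 0.6434 -0.1685]]
0.027270245266216214 [0.58835992 0.01772731] [[ 0.   0.7]
 [-0.3  0.7]
 [-0.6 -0.1]
 [ 0.   0.1]
 [-0.3  0.3]
 [ 1.1  0.3]
 [ 0.2 -0.4]
 [-0.1 -1.5]]
yaw 0.30584652935266277 twist 0.2785762840864465
1 [0.63322879 0.20652094] pivot [0.59824181 0.20556659] toolxy [np.float64(0.6660528665675981), np.float64(-0.6812729558454669)]
2 [0.63663715 0.08156741] pivot [0.60165016 0.08061307] toolxy [np.float64(0.6316794791897005), np.float64(-0.561091966333111)]
3 [ 0.64004551 -0.04338611] pivot [ 0.60505852 -0.04434045] toolxy [np.float64(0.597306091811803), np.float64(-0.4409109768207551)]
4 [ 0.64345387 -0.16833964] pivot [ 0.60846688 -0.16929398] toolxy [np.float64(0.5629327044339055), np.float64(-0.32072998730839924)]
```

>>> move_arm([
  [0.056,-0.032,0],
  [0.112,-0.064,0],
  [0.169,-0.096,0],
  [0.225,-0.128,0],
  [0.281,-0.16,0],
  [0.338,-0.192,0],
  [0.394,-0.225,0],
  [0.45,-0.257,0],
  [0.507,-0.289,0],
  [0.563,-0.321,0],
], twist=[0.03,0.06,0.09,0.12,0.15,0.18,0.21,0.24,0.26,0.279], gripper=[0,0,0,0,0,0,0,0,0,0], squeeze=5)

```text
time: 1.8
ee_pos: [0.629, -0.1834, 0.2641]
orientation: [0.0, 1.0, 0.013, 0.0]
force: [0.6, -0.8, -0.3]
opening: 0.0003
gripper_force: 0.0
```

>>> move_arm([
  [0,0,0.03],
  [0,0,0.06],
  [0,0,0.09],
  [0,0,0.11],
  [0,0,0.12],
  [0,0,0.125],
  [0,0,0.125],
  [0,0,0.125],
  [0,0,0.125],
  [0,0,0.125],
], twist=[0,0,0,0,0,0,0,0,0,0], gripper=[0,0,0,0,0,0,0,0,0,0])

```text
time: 3.05
ee_pos: [0.628, -0.1851, 0.1392]
orientation: [0.0, 1.0, 0.013, 0.0]
force: [-0.3, -0.3, 0.0]
opening: 0.0006
gripper_force: 0.0
```

>>> move_arm([
  [0.008,-0.008,0],
  [0.016,-0.0165,0],
  [0.016,-0.0165,0.004],
  [0.016,-0.0165,0.008],
  [0.016,-0.0165,0.011],
  [0.016,-0.0165,0.013],
  [0.016,-0.0165,0.014],
  [0.016,-0.0165,0.015],
  [0.016,-0.0165,0.016],
  [0.016,-0.0165,0.016],
], twist=[0,0,0,0,0,0,0,0,0,0], gripper=[0,0,0,0,0,0,0,0,0,0])

```text
time: 4.3
ee_pos: [0.643, -0.1682, 0.1248]
orientation: [0.0, 1.0, 0.013, -0.0]
force: [-5.5, 0.4, 10.5]
opening: 0.0004
gripper_force: 5.2
```

>>> move_arm([
  [0,0,-0.016],
  [0,-0.04,-0.016],
  [0,-0.08,-0.016],
  [0,-0.115,-0.016],
  [0,-0.125,-0.016],
  [0,-0.125,-0.012],
  [0,-0.125,-0.006],
  [0,-0.125,-0.002],
  [0,-0.125,-0.001],
  [0,-0.125,-0.0005],
], twist=[0,0,0,0,0,0,0,0,0,0], gripper=[0,0,0,0,0,0,0,0,0,0])

```text
time: 5.55
ee_pos: [0.6399, -0.0443, 0.1248]
orientation: [0.0, 1.0, 0.013, -0.0]
force: [-5.0, -0.5, 11.8]
opening: 0.0004
gripper_force: 5.9
```

>>> move_arm([
  [0,0,-0.016],
  [0,-0.04,-0.016],
  [0,-0.08,-0.016],
  [0,-0.115,-0.016],
  [0,-0.125,-0.016],
  [0,-0.125,-0.012],
  [0,-0.125,-0.006],
  [0,-0.125,-0.002],
  [0,-0.125,-0.001],
  [0,-0.125,0],
], twist=[0,0,0,0,0,0,0,0,0,0], gripper=[0,0,0,0,0,0,0,0,0,0])

```text
time: 6.8
ee_pos: [0.6368, 0.0811, 0.1234]
orientation: [0.0, 1.0, 0.013, 0.0]
force: [-0.5, -0.6, 1.6]
opening: 0.0007
gripper_force: 1.1
```

>>> move_arm([
  [0,0,0.001],
  [0,0,0.002],
  [0,0,0.003],
  [0,0,0.004],
  [0,0,0.005],
  [0,0,0.006],
  [0,0,0.007],
  [0,0,0.008],
  [0,0,0.009],
  [0,0,0.01],
], twist=[0,0,0,0,0,0,0,0,0,0], gripper=[0,0,0,0,0,0,0,0,0,0])

```text
time: 8.05
ee_pos: [0.6366, 0.082, 0.1131]
orientation: [-0.0, 1.0, 0.013, -0.0]
force: [0.1, 0.2, 3.0]
opening: 0.0006
gripper_force: 1.0
```

>>> move_arm([
  [0,0,0.002],
  [0,0,0.004],
  [0,0,0.006],
  [0,0,0.008],
  [0,0,0.01],
  [0,0,0.012],
  [0,0,0.014],
  [0,0,0.016],
  [0,0,0.018],
  [0,0,0.019],
], twist=[0,0,0,0,0,0,0,0,0,0], gripper=[0,0,0,0,0,0,0,0,0,0])

```text
time: 9.3
ee_pos: [0.6365, 0.0818, 0.094]
orientation: [0.0, 1.0, 0.013, -0.0]
force: [-0.2, -0.6, 1.5]
opening: 0.0001
gripper_force: 0.6
```

>>> move_arm([
  [0,0,-0.04],
  [0,0,-0.08],
  [0,0,-0.12],
  [0,0,-0.15],
  [-0.03,0,-0.15],
  [-0.06,0,-0.15],
  [-0.09,0,-0.15],
  [-0.12,0,-0.15],
  [-0.125,0,-0.15],
  [-0.125,0,-0.15],
], twist=[0,0,0,0,0,0,0,0,0,0], gripper=[0,0,0,0,0,0,0,0,0,0])

```text
time: 10.55
ee_pos: [0.5119, 0.0785, 0.2443]
orientation: [-0.0, 1.0, 0.013, 0.0]
force: [0.0, -0.2, -1.1]
opening: 0.0005
gripper_force: 0.0
```

```bash
python3 - <<'E'
from h import *
s=bot.sense(); print(s['time'],s['ee_pos'],s['force'])
p=optics.camera('side'); cv2.imwrite('pics/s1.png',cv2.resize(np.ascontiguousarray(p['img'][100:310,110:350,::-1]),None,fx=2.8,fy=2.8))
for t in (0,.7,.8,.9,1.0):
    e=[.6017-.085*np.cos(t),.078,.098+.085*np.sin(t)]; print(t,((proj(p,e)-[110,100])*2.8).round())
E
```

```text
10.55 [0.51191591 0.07849716 0.24425581] [ 0.04743489 -0.1800339  -1.10768166]
0 [359. 345.]
0.7 [344. 289.]
0.8 [340. 281.]
0.9 [336. 274.]
1.0 [331. 266.]
```

View pics/s1.png

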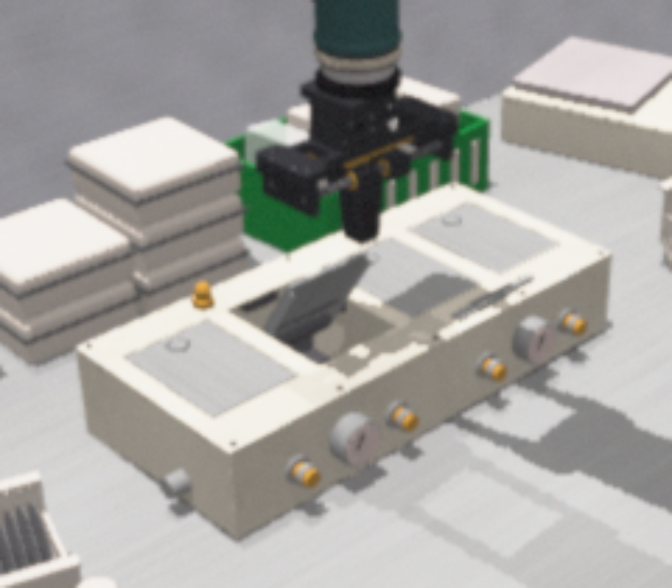

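>>> move_arm([
  [0,0,0.03],
  [0,0,0.06],
  [0,0,0.07],
  [0.01,0,0.07],
  [0.02,0,0.07],
  [0.025,0,0.068],
  [0.029,0,0.066],
  [0.033,0,0.064],
  [0.037,0,0.061],
  [0.041,0,0.059],
], twist=[0,0,0,0,0,0,0,0,0,0], gripper=[0,0,0,0,0,0,0,0,0,0])

```text
time: 11.85
ee_pos: [0.5526, 0.0796, 0.1855]
orientation: [0.0, 1.0, 0.013, -0.0]
force: [-1.4, 0.1, 0.9]
opening: 0.0003
gripper_force: 0.5
```

>>> move_arm([
  [0.004,0,-0.002],
  [0.008,0,-0.004],
  [0.012,0,-0.005],
  [0.016,0,-0.006],
  [0.02,0,-0.007],
  [0.024,0,-0.008],
  [0.028,0,-0.009],
  [0.032,0,-0.009],
  [0.036,0,-0.01],
  [0.04,0,-0.01],
], twist=[0,0,0,0,0,0,0,0,0,0], gripper=[0,0,0,0,0,0,0,0,0,0])

```text
time: 13.1
ee_pos: [0.5929, 0.0806, 0.1953]
orientation: [0.0, 1.0, 0.013, 0.0]
force: [-0.7, 0.1, -0.0]
opening: 0.0003
gripper_force: 0.3
```

>>> move_arm([
  [0.003,0,0],
  [0.006,0,0.001],
  [0.009,0,0.001],
  [0.012,0,0.002],
  [0.014,0,0.003],
  [0.016,0,0.004],
  [0.018,0,0.004],
  [0.019,0,0.004],
  [0.02,0,0.004],
  [0.021,0,0.004],
], twist=[0,0,0,0,0,0,0,0,0,0], gripper=[0,0,0,0,0,0,0,0,0,0])

```text
time: 14.35
ee_pos: [0.6136, 0.0812, 0.1912]
orientation: [0.0, 1.0, 0.013, -0.0]
force: [-0.5, 0.4, -0.0]
opening: 0.0002
gripper_force: 0.2
```

Not yet at the stop; advance in 1 mm steps.

>>> move_arm([
  [0.001,0,0],
  [0.002,0,0],
  [0.003,0,0],
  [0.003,0,0],
  [0.004,0,0],
  [0.004,0,0],
  [0.0045,0,0],
  [0.005,0,0],
  [0.005,0,0],
  [0.005,0,0],
], twist=[0,0,0,0,0,0,0,0,0,0], gripper=[0,0,0,0,0,0,0,0,0,0])

```text
time: 15.6
ee_pos: [0.6176, 0.0813, 0.1909]
orientation: [0.0, 1.0, 0.013, -0.001]
force: [-5.5, -0.5, 1.7]
opening: 0.0003
gripper_force: 2.9
```

>>> move_arm([
  [0.0005,0,0],
  [0.001,0,0],
  [0.001,0,0],
  [0.001,0,0],
  [0.001,0,0],
  [0.001,0,0],
  [0.001,0,0],
  [0.001,0,0],
  [0.001,0,0],
  [0.001,0,0],
], twist=[0,0,0,0,0,0,0,0,0,0], gripper=[0,0,0,0,0,0,0,0,0,0])

```text
time: 16.85
ee_pos: [0.6178, 0.0813, 0.1908]
orientation: [0.0, 1.0, 0.013, -0.002]
force: [-7.6, -0.9, 3.2]
opening: 0.0004
gripper_force: 4.2
```

>>> move_arm([
  [-0.01,0,0],
  [-0.03,0,0],
  [-0.06,0,0],
  [-0.09,0,-0.02],
  [-0.12,0,-0.05],
  [-0.14,0,-0.08],
  [-0.15,0,-0.11],
  [-0.15,0,-0.13],
  [-0.15,0,-0.13],
  [-0.15,0,-0.13],
], twist=[0,0,0,0,0,0,0,0,0,0], gripper=[0,0,0,0,0,0,0,0,0,0])

```text
time: 18.1
ee_pos: [0.4695, 0.0773, 0.3204]
orientation: [0.0, 1.0, 0.013, -0.0]
force: [0.3, 1.1, -0.3]
opening: 0.0006
gripper_force: 0.0
```

```bash
python3 - <<'E'
from h import *
s=bot.sense(); print(s['time'],s['ee_pos'],s['force'])
p=optics.camera('side'); im=np.ascontiguousarray(p['img'][100:310,110:350,::-1]); im=cv2.resize(im,None,fx=2.8,fy=2.8)
for t,c in ((1.7,(255,0,0)),(1.92,(0,0,255))):
    for y in(.0306,.1306):
        e=[.6017-.0273*(y-.0806)-.085*np.cos(t),y,.098+.085*np.sin(t)]; cv2.circle(im,tuple(int(a) for a in (proj(p,e)-[110,100])*2.8),3,c,1)
cv2.imwrite('pics/s2.png',im)
E
```

```text
18.1 [0.46954889 0.07729059 0.32044554] [ 0.28160393  1.10154957 -0.29563732]
```

View pics/s2.png

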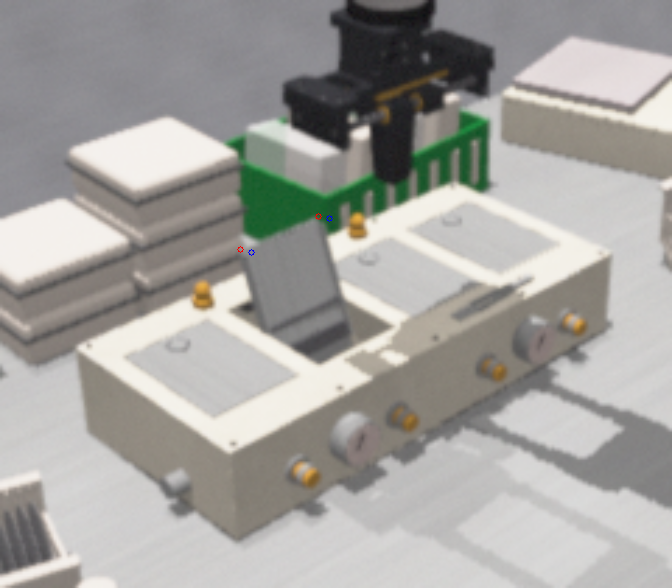

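The picture shows cover 2 leaning back, with its top corners near (243,246) and (321,218). They lie on the 1.92 rad prediction, and the plugs and tweezers have not moved.

```bash
python3 -c "
from cell import ticket; print(ticket.hand_in())"
```

```text
the job is handed in; nothing more can be done
None
```

Cover 2 was the unlatched one. It is now fully open against its stop and the job is handed in. Covers 3 and 4 were latched, cover 1 did not need pressing, and the arm is clear of everything.

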